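# Put the hand plane away and latch the toolbox

### The arm

A 6-joint arm with a two-finger parallel gripper is mounted at the origin on the work surface. World frame = base frame: x ahead of the robot, y to its left, z up, the work surface at z = 0. Lengths are in m, angles in rad, forces in N, time in s.
With the tool pointing down it reaches from about 0.325 to 0.875 m from the base axis. Payload 4.4 kg.
Tool frame: the origin (TCP) lies on the centre line of the jaws, within the pads' length; the fingertips stand 25 mm ahead of it and the grasp point (between the pads) lies 6 mm ahead of it; z points along the fingers, y is the direction in which the jaws open and shut (so a half turn about z gives the same grasp; the last joint's range is limited). The gripper opens to 85 mm and grips with 20 to 120 N. Pads are 22 mm wide; open, the fingers measure 114 mm over their backs; the gripper's body (76 mm by 85 mm) begins 54 mm behind the grasp point. The pads swing forward as they close: fully open they stand 13 mm farther back than shut.
Start: joints at [-0.15, 0.207, 1.542, -0, 1.393, -0.15], TCP at [0.575, -0, 0.236] pointing down, gripper open.
Joint ranges: [-2.73, 2.73], [-0.86, 2.22], [0.23, 2.46], [-1.11, 4.25], [0.08, 2.63], [-2.82, 2.82]. Speed limits (rad/s): [2.79, 2.79, 3.14, 3.14, 3.14, 3.14].

### API

Orientations are given as a unit quaternion [x, y, z, w].
In Python, from bench import manip gives the robot as it stands.
- The arm moves only by the tool drive_tool, never from a script. Its argument "steps" is text: rows parted by semicolons, each of 7 numbers parted by spaces: the shift along the tool's x, y, z scaled (see below), then the turn, a rotation vector about the tool's x, y, z scaled (see below), then the closure, from 0 (fully open) to 1 (shut). In form: dx dy dz rx ry rz claw; .... A call has 1 to 5 rows; each row shifts and turns the commanded pose from where the row before left it, along the tool's axes as they then stand; what a row does not reach is not made up. The controller multiplies each number of a shift by 1 m and each number of a turn by 45 degrees. A row lasts 1/8 s, in which the tool goes at most 62.5 mm and 10.7 degrees, less where a joint would pass 70% of its speed; a pose out of reach is approached as far as the arm can. A call with a number of a shift or a turn outside -1 to 1 is refused whole. A call with a gripper value outside its range is refused whole. The fingers move at their own pace and stop on an object; "squeeze" is the grip in N (left out, the last holds). Time passes only in rows, so rows that do not move let the fingers close. It gives the time, the measured TCP pose, the force and the opening at its end, in the units of the state.
- manip.read_state(): the state, without advancing time (a new reading comes with each control period).
- manip.grab_frame(name): name is "scene" or "side" or "wrist"; returns a dict with "color" (420x560x3 uint8, red, green, blue), "range_z" (420x560 float32, m along the optical axis (not along the pixel's ray), 0 where there is no reading), "fx", "fy", "cx", "cy" (pixels), "position" and "attitude" of the camera in the world. Camera axes: x right, y down, z forward; pixel columns grow to the right and rows downward; lengths in m; the calibration is good to about 2 mm. A picture is of the moment at which its call begins.
- manip.finish_job(): hands the job in, once; it reports no verdict.
The state is a dict: "t": time; "q": joint angles; "joint_vel": joint speeds; "effort": joint torques, N m; "eef_pos": TCP position; "eef_rot": TCP orientation; "contact_force": force on the tool from outside, world axes, zero at the start; "ft_torque": the same for the moment, N m; "opening": finger opening in m.
Only numpy, scipy, OpenCV 4.12 (cv2) and the standard library are available. Lean on these libraries where they do the work, as an engineer would, in place of code of your own. Each camera call takes 0.05 s, during which the arm holds its last target.

### The job

Pick up the wooden hand plane and lay it gently, upright on its sole, in its bed inside the open red toolbox, either way round, without letting it fall. Then swing the lid down and press it fully shut, so that its tab drops behind the rim and the sprung catch snaps under the strike, and let go. Leave the pine offcut, the drill, the clamp and the ear defenders where they are.

Things in the scene. Friction and masses are not known exactly. Their poses are not given: they have to be found in the camera images.
- plane_mid (a point): Loose wooden hand plane, 0.4 to 0.75 kg: brown block 140 long (x) x 52 wide (y) x 50 high, brass-coloured sole below; on top a steel iron and wedge in the middle (40 wide, top 77 above the sole) and a round knob at x = -50 (top 75 above). Point: centre of the block, 25 above the sole; z up. Grip it across the 52 width, anywhere along it, 12 to 50 above the sole.
- toolbox: Red steel toolbox, screwed to the bench, 200 x 200 outside, rim 100 above the bench, walls 4 thick, floor 6 thick. Origin: centre of its underside on the bench. Its x axis points from the latch side (the free edge of the lid) to the hinge side; y runs along the hinge; z up. The hinge side is on the right, seen from the robot.
- bed (a point): Centre of the plane's bed on the toolbox floor, 6 above the bench, at toolbox x = 21.5, y = 0; axes as the toolbox. Pale wooden runners 12 high bound it: two along x, 64 apart inside; a stop across at the latch side and the hinge-side wall, 149 apart. The plane lies along x, either way round, 4.5 free at each end, 6 at each side. The channel beyond the stop is for the lid's tab.
- lid (a joint): Opening angle of the red lid in rad: 0 shut flat on the rim, growing as it opens, 1.57 upright, at most 2.1. A stiff hinge (about 0.45 N m) holds it at any angle, so it stays where it is left.
- lid_hinge (a point): Middle of the hinge axis, 100 above the bench, at toolbox x = 98; axes as the toolbox. The lid is a slab 8 thick, 205 long from hinge to free edge, 204 wide; its inner face contains the hinge axis, its outer face lies 8 beyond (on top when shut). To shut it, push on the outer face, which looks away from the box's inside when open.
- lid_edge (a point): Point on the outer face of the lid, in the middle of its width, 190 from the hinge: just above the tab, the place to press it home. A steel tab (60 wide) hangs 34 below the lid's inner face, 182 from the hinge; it drops just behind the latch-side wall.
- latch (a joint): Travel in m of the bevelled brass catch on the tab, sprung outwards: 0 out, up to 0.008 pushed in. As the lid goes from about 0.10 to 0.06 rad the strike bar inside the rim pushes it in some 5 mm, which takes about 4 to 8 N at the free edge; then it snaps out below the bar and holds the lid shut (under about 0.02 rad).
- offcut: Bystander: plain pale pine block 130 x 70 x 45, without iron or knob. Origin at the centre of its underside.
- drill: Bystander: cordless drill, red and black, standing on its battery, 202 high, foot 110 x 70. Origin at the centre of its underside.
- clamp: Bystander: blue one-hand bar clamp lying flat, bar 240 long, 24 high. Origin on the bar's middle, on the bench.
- muffs: Bystander: red ear defenders with a black headband lying down, about 140 x 150, 72 high. Origin midway between the cups, on the bench.
Not all that is in view belongs to the job. What is shaped like the part that bears plane_mid but green or pink is not meant.

How it is judged:
On the way, in this order (a step that is already met when the one before it is completed fails the run):
1. the plane lies in its bed, let go, with the lid still open (x of plane_mid in the frame of toolbox between 0.006 and 0.037 m and y of plane_mid in the frame of toolbox between -0.012 and 0.012 m and z of plane_mid in the frame of toolbox below 0.036 m and angle between plane_mid's own z axis and vertical below 0.08 rad and angle between the x axis of plane_mid and the x axis of toolbox, either way round below 0.3 rad and value of joint lid above 0.6 rad and contact force between the fingers and plane below 0.1 N and linear speed of plane below 0.03 m/s), for 0.2 s.
2. the lid is shut and the catch has snapped out below the strike (value of joint lid below 0.03 rad and value of joint latch below 0.002 m), for 0.2 s.
At the end, for the whole second after the job is handed in: The lid is within 0.03 rad of shut with its catch out (within 2 mm); inside, the plane lies at rest on its sole in its bed: centre within about 15 mm along and 12 mm across, tilt under 0.08 rad, in line with the bed either way round; the four bystanders are within 30 mm of where they stood (all of step 2 and x of plane_mid in the frame of toolbox between 0.006 and 0.037 m and y of plane_mid in the frame of toolbox between -0.012 and 0.012 m and z of plane_mid in the frame of toolbox below 0.036 m and angle between plane_mid's own z axis and vertical below 0.08 rad and angle between the x axis of plane_mid and the x axis of toolbox, either way round below 0.3 rad and linear speed of plane below 0.02 m/s and distance of each of offcut, drill, clamp, muffs from where it was at the start of the episode below 0.03 m); the robot touches nothing.
It fails at once if the pine offcut moved more than 30 mm (distance of offcut from where it was at the start of the episode above 0.03 m).
It fails at once if the drill moved more than 30 mm (distance of drill from where it was at the start of the episode above 0.03 m).
It fails at once if the clamp moved more than 30 mm (distance of clamp from where it was at the start of the episode above 0.03 m).
It fails at once if the ear defenders moved more than 30 mm (distance of muffs from where it was at the start of the episode above 0.03 m).
It fails at once if the plane was dropped or thrown: it moved faster than 0.8 m/s without being held (a fall of more than about 30 mm) (linear speed of plane above 0.8 m/s and contact force between the fingers and plane below 0.2 N).
It also fails if it takes over 58 s, if anything falls off the work surface, if the arm or the gripper's body presses on something with over 40 N, if the wrist force passes 120 N, or if a joint passes its speed limit or range.

## Working session

There is one attempt and no reset: what is moved stays moved. The work goes in short steps, Python scripts to look and compute and a tool call to move; the robot and the scene stay as the last step left them, time stands still between calls to the robot, and variables do not carry over. Pictures are saved under pics/ and viewed, and the job is handed in when it is done.

Besides the shell and the picture viewer there is one more tool, called after "Request:" as name(argument=value, ...) on one line, values as JSON. drive_tool: Moves the arm, as the interface text tells. Shifts and turns lie within -1 to 1; 1 stands for 1 m of shift or 45 degrees of turn. Its arguments: {"type":"object","properties":{"steps":{"type":"string"},"squeeze":{"type":"number"}},"required":["steps"]}

```bash
ls; mkdir -p pics; cat > h.py <<'E'
import numpy as np, cv2
from scipy.spatial.transform import Rotation as R
from bench import manip
def grab(n,fn=None):
    f=manip.grab_frame(n)
    if fn: cv2.imwrite('pics/'+fn,cv2.cvtColor(f['color'],cv2.COLOR_RGB2BGR))
    return f
def cloud(f):
    d=f['range_z']; v,u=np.indices(d.shape)
    P=np.stack([(u-f['cx'])/f['fx']*d,(v-f['cy'])/f['fy']*d,d],-1)
    a=np.array(f['attitude']); Rm=R.from_quat(a).as_matrix() if a.size==4 else a
    W=P@Rm.T+np.array(f['position']); W[d<=0]=np.nan
    return W
E
python3 - <<'E'
from h import *
import pickle
for n in ['scene','side','wrist']:
    f=grab(n,n+'0.png'); pickle.dump(f,open(n+'0.pkl','wb')); print(n,f['position'],f['attitude'],f['fx'])
s=manip.read_state();print(s)
E
```

```text
pics
scene [ 1.43526916 -0.71542128  0.85540283] [ 0.79684852  0.37252419 -0.19425131 -0.43419418] 504.614966084444
side [0.05846273 1.33718756 1.06379647] [-0.15680147  0.87419142 -0.45197644  0.08318632] 482.4318864485289
wrist [0.57472662 0.07101672 0.37388393] [ 9.89856332e-01  8.24422493e-04 -1.02164351e-03  1.42065897e-01] 356.624011412116
{'t': 0.15, 'q': array([-1.50530895e-01,  2.07285695e-01,  1.54265310e+00, -4.29193754e-06,
        1.39353217e+00, -1.50518143e-01]), 'joint_vel': array([ 0.00161964, -0.00243504, -0.00503488,  0.00049955,  0.00279361,
       -0.00096184]), 'effort': array([ 5.23460058e-04, -3.83512866e+01, -2.92037880e+01, -1.78299792e-04,
        6.64118095e-03, -5.65601522e-05]), 'eef_pos': array([5.74398500e-01, 6.08247528e-05, 2.35044679e-01]), 'eef_rot': array([ 7.07110709e-01,  7.07102230e-01, -5.58691607e-04, -7.54906368e-04]), 'contact_force': array([ 0.28265941, -0.02233931, -0.06448704]), 'ft_torque': array([ 0.03392349,  0.03430904, -0.01133524]), 'opening': 0.0852207677725852}
```

View pics/scene0.png

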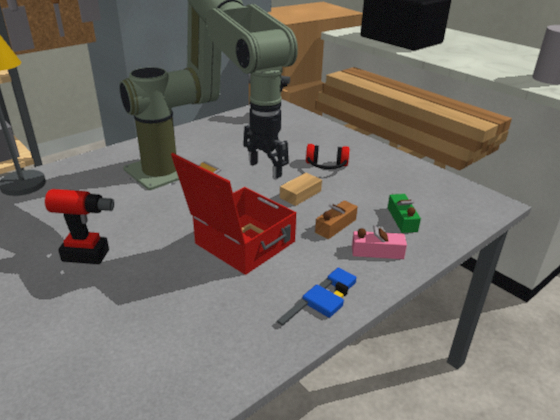

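View pics/side0.png

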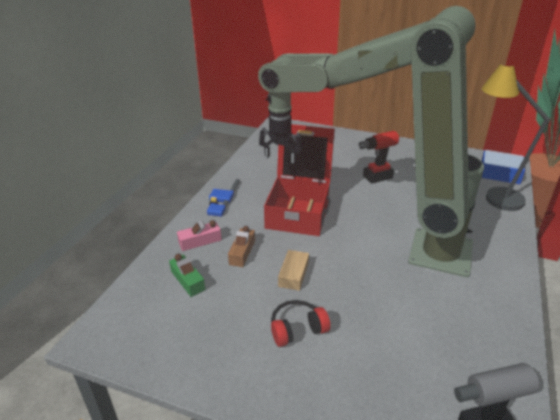

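View pics/wrist0.png

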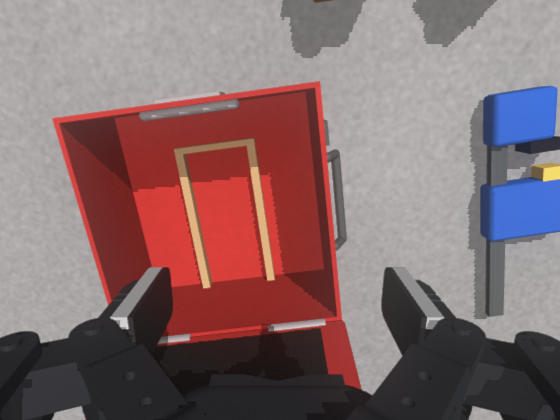

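The brown plane is at scene (337,218) and side (242,245). The box lies under the wrist camera with its hinge towards −y (bottom of the image), and the latch-side rim runs (57,120)–(320,83). Next I'll measure both.

```bash
python3 - <<'E'
from h import *
import pickle
L=lambda n:pickle.load(open(n+'0.pkl','rb'))
# wrist: red rim
f=L('wrist');W=cloud(f);hsv=cv2.cvtColor(f['color'],cv2.COLOR_RGB2HSV)
red=((hsv[...,0]<8)|(hsv[...,0]>172))&(hsv[...,1]>150)&(hsv[...,2]>60)
rim=red&(abs(W[...,2]-0.1)<0.004)
P=W[rim];print('rim',len(P),P.min(0),P.max(0),np.median(P[:,2]))
r=cv2.minAreaRect(P[:,:2].astype(np.float32)*1000);print(r,cv2.boxPoints(r))
wood=(hsv[...,0]>10)&(hsv[...,0]<28)&(hsv[...,1]>60)&(hsv[...,2]>100)&(abs(W[...,2]-.018)<.006)
P=W[wood];r=cv2.minAreaRect(P[:,:2].astype(np.float32)*1000);print('runners',len(P),r,cv2.boxPoints(r))
for n in ['scene','side']:
    f=L(n);W=cloud(f);hsv=cv2.cvtColor(f['color'],cv2.COLOR_RGB2HSV)
    c=(337,218) if n=='scene' else (242,245)
    print(n,hsv[c[1],c[0]],W[c[1],c[0]])
    for (u,v) in {'scene':[(300,187),(328,158),(403,215),(378,243),(322,298),(85,245)],'side':[(295,268),(300,318),(186,275),(200,235)]}[n]: print((u,v),W[v,u].round(3))
    near=np.zeros(hsv.shape[:2],bool);near[c[1]-35:c[1]+35,c[0]-35:c[0]+35]=1
    m=near&(W[...,2]>.008)&(W[...,2]<.09)&(abs(W[...,:2]-W[c[1],c[0],:2]).max(-1)<.11)&(hsv[...,0]<22)&(hsv[...,1]>90)
    top=m&(abs(W[...,2]-.05)<.005)
    for nm,mm in(('all',m),('top',top)):
        P=W[mm];r=cv2.minAreaRect(P[:,:2].astype(np.float32)*1000);print(nm,len(P),r,cv2.boxPoints(r).round().tolist())
    np.save(n+'_pl.npy',W[m])
    o=f['color'].copy();o[top]=[0,255,255]
    cr=o[c[1]-50:c[1]+50,c[0]-50:c[0]+50];cv2.imwrite(f'pics/{n}_crop.png',cv2.resize(cv2.cvtColor(np.hstack([f['color'][c[1]-50:c[1]+50,c[0]-50:c[0]+50],cr]),cv2.COLOR_RGB2BGR),None,fx=4,fy=4,interpolation=0))
E
```

```text
rim 4847 [ 0.40719294 -0.12907152  0.09600035] [0.63138605 0.08578458 0.10399821] 0.1008023146338653
((518.9248657226562, -25.970428466796875), (200.2005615234375, 199.79571533203125), 7.636336803436279) [[ 406.43738    59.739655]
 [ 432.98724  -138.28416 ]
 [ 631.41235  -111.68051 ]
 [ 604.8625     86.34331 ]]
runners 3143 ((669.8660888671875, -24.164505004882812), (380.03900146484375, 155.24217224121094), 7.54654598236084) [[ 471.29834    27.828703]
 [ 491.68652  -126.06883 ]
 [ 868.43384   -76.157715]
 [ 848.04565    77.73982 ]]
scene [ 14 158 168] [0.64846189 0.20728759 0.05088072]
(300, 187) [0.447 0.25  0.045]
(328, 158) [ 0.3    0.531 -0.001]
(403, 215) [0.76  0.365 0.053]
(378, 243) [0.798 0.21  0.047]
(322, 298) [ 0.838 -0.04   0.025]
(85, 245) [ 0.321 -0.399  0.052]
all 897 ((676.1800537109375, 234.75540161132812), (155.7742156982422, 144.72589111328125), 6.086596965789795) [[591.0, 298.0], [606.0, 155.0], [761.0, 171.0], [746.0, 315.0]]
top 377 ((674.4598388671875, 237.1309814453125), (149.522216796875, 144.01779174804688), 7.94179105758667) [[590.0, 298.0], [610.0, 155.0], [758.0, 176.0], [739.0, 319.0]]
side [ 11 110 127] [0.61266051 0.25523725 0.05091266]
(295, 268) [0.417 0.291 0.043]
(300, 318) [ 0.349  0.439 -0.001]
(186, 275) [0.715 0.439 0.048]
(200, 235) [0.768 0.254 0.048]
all 367 ((622.2319946289062, 243.83474731445312), (49.484954833984375, 135.49755859375), 9.022890090942383) [[587.0, 307.0], [608.0, 173.0], [657.0, 181.0], [636.0, 315.0]]
top 204 ((622.2319946289062, 243.83474731445312), (49.484954833984375, 135.49755859375), 9.022890090942383) [[587.0, 307.0], [608.0, 173.0], [657.0, 181.0], [636.0, 315.0]]
```

Request:
drive_tool(steps="0.05 0.01 0 0 0 0 0; 0.05 0.01 0 0 0 0 0; 0.05 0.01 0 0 0 0 0; 0.05 0.01 0 0 0 0 0; 0.044 0.008 0 0 0 -0.198 0")

```text
t: 0.78
eef_pos: [0.6229, 0.2458, 0.2354]
eef_rot: [0.648, 0.761, -0.0, -0.0]
contact_force: [0.3, 0.2, -1.0]
opening: 0.0858
```

```bash
cat > pl.py <<'E'
from h import *
import sys
f=grab('wrist',sys.argv[1]);W=cloud(f);hsv=cv2.cvtColor(f['color'],cv2.COLOR_RGB2HSV)
m=(hsv[...,0]>4)&(hsv[...,0]<22)&(hsv[...,1]>90)&(abs(W[...,2]-.05)<.005)
m&=(np.hypot(W[...,0]-.622,W[...,1]-.244)<.09)
P=W[m];r=cv2.minAreaRect(P[:,:2].astype(np.float32)*1000);print(len(P),np.median(P[:,2]),r,cv2.boxPoints(r).round(1).tolist())
k=(W[...,2]>.068)&(W[...,2]<.085)&(np.hypot(W[...,0]-.622,W[...,1]-.244)<.09); print('knob/iron',W[k].mean(0),W[k].min(0),W[k].max(0))
s=manip.read_state();print(s['t'],s['eef_pos'],s['eef_rot'])
f=grab('scene','lid_%s'%sys.argv[1]);W=cloud(f);hsv=cv2.cvtColor(f['color'],cv2.COLOR_RGB2HSV)
E
python3 pl.py w1.png
```

```text
5010 0.050942858889069714 ((624.499267578125, 235.03030395507812), (50.949378967285156, 136.06930541992188), 7.443881511688232) [[590.4000244140625, 299.20001220703125], [608.0999755859375, 164.3000030517578], [658.5999755859375, 170.89999389648438], [640.9000244140625, 305.79998779296875]]
knob/iron [0.62666481 0.2144398  0.07255765] [0.6057332  0.17297815 0.06801224] [0.64606788 0.24003441 0.07895604]
0.825 [0.62281449 0.25161324 0.23521836] [ 0.64496942  0.76420424  0.00196003 -0.00157732]
```

View pics/w1.png

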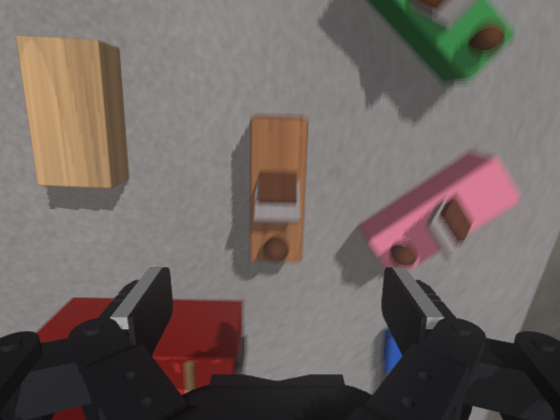

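```bash
python3 pl.py w2.png; python3 - <<'E'
from h import *
f=grab('side');g=grab('scene')
for f in(f,g):
    W=cloud(f);hsv=cv2.cvtColor(f['color'],cv2.COLOR_RGB2HSV)
    red=((hsv[...,0]<8)|(hsv[...,0]>172))&(hsv[...,1]>120)
    X=W-np.array([.5189,-.026,0]);a=np.array([.1329,-.991]);bx=X[...,0]*a[0]+X[...,1]*a[1];by=X[...,0]*.991+X[...,1]*.1329
    m=(W[...,2]>.125)&(W[...,2]<.4)&(abs(by)<.11)&(bx>.06)&(bx<.25)
    if m.sum()>20:
        p=np.polyfit(W[...,2][m]-.1,bx[m],1);print(m.sum(),p,'lid angle',np.pi/2+np.arctan(p[0]),'maxz',W[...,2][m].max(),'by',by[m].min(),by[m].max())
E
```

```text
5184 0.050950372778888114 ((624.20947265625, 233.2115478515625), (51.314884185791016, 139.66799926757812), 7.281744956970215) [[589.9000244140625, 299.20001220703125], [607.5999755859375, 160.6999969482422], [658.5, 167.1999969482422], [640.7999877929688, 305.70001220703125]]
knob/iron [0.62653561 0.21398071 0.07257082] [0.60551605 0.17303258 0.06800072] [0.64602013 0.23950852 0.07957188]
0.925 [0.62244738 0.24613102 0.23502022] [ 6.48898479e-01  7.60874734e-01 -5.21702683e-04 -3.63289981e-04]
2604 [0.21100908 0.09479586] lid angle 1.7787547849516268 maxz 0.3013738345685667 by -0.10293207012380283 0.1017494731102411
2981 [0.1832917  0.10889318] lid angle 1.7520758219594623 maxz 0.3026021239575082 by -0.10450783520044776 0.10354528106668648
```

The picture shows the brown plane at (278,190) with its knob at (276,248), and the pink and green look-alikes well clear. The measured top is 51 x 140 mm at z = 0.051, which matches the given size. I'll descend with the TCP at z ≈ 0.041.

Request:
drive_tool(steps="-0.0125 0 0.03 0 0 0.04 0; 0 0 0.05 0 0 0 0; 0 0 0.05 0 0 0 0; 0 0 0.04 0 0 0 0; 0 0 0.024 0 0 0 0", squeeze=50)

```text
t: 1.7
eef_pos: [0.6232, 0.2293, 0.0391]
eef_rot: [0.663, 0.749, -0.002, -0.001]
contact_force: [-0.2, -0.7, -0.0]
opening: 0.0853
```

Request:
drive_tool(steps="0 0 0 0 0 0 0; 0 0 0 0 0 0 0")

```text
t: 1.95
eef_pos: [0.6261, 0.2309, 0.0435]
eef_rot: [0.662, 0.749, 0.001, 0.001]
contact_force: [1.1, -0.2, 0.9]
opening: 0.0853
```

```bash
python3 pl.py w3.png
```

```text
22228 0.05098379291358261 ((623.0095825195312, 243.5308074951172), (51.952579498291016, 118.158447265625), 7.277150630950928) [[589.7999877929688, 298.79998779296875], [604.7000122070312, 181.60000610351562], [656.2999877929688, 188.1999969482422], [641.2999877929688, 305.3999938964844]]
knob/iron [0.62536641 0.22865721 0.07388933] [0.56922028 0.21180305 0.06800068] [0.68179402 0.24811398 0.08497771]
2.0 [0.62661029 0.23131277 0.04419166] [0.66231471 0.74922354 0.00146884 0.00107514]
```

Request:
drive_tool(steps="0 0 0.003 0 0 0 0.3; 0 0 0 0 0 0 0.6; 0 0 0 0 0 0 0.8; 0 0 0 0 0 0 1; 0 0 0 0 0 0 1", squeeze=50)

```text
t: 2.68
eef_pos: [0.6251, 0.2318, 0.0398]
eef_rot: [0.662, 0.75, 0.0, 0.0]
contact_force: [-3.3, -0.4, 5.8]
opening: 0.0506
```

Request:
drive_tool(steps="0 0 0 0 0 0 1; 0 0 0 0 0 0 1; 0 0 -0.01 0 0 0 1; 0 0 -0.01 0 0 0 1")

```text
t: 3.18
eef_pos: [0.6234, 0.2313, 0.0575]
eef_rot: [0.662, 0.75, -0.001, -0.001]
contact_force: [-0.6, 0.2, -6.3]
opening: 0.0505
```

```bash
python3 pl.py w4.png
```

```text
0 nan ((0.0, 0.0), (0.0, 0.0), 0.0) [[0.0, 0.0], [0.0, 0.0], [0.0, 0.0], [0.0, 0.0]]
knob/iron [0.61937185 0.26067364 0.07169098] [0.58411749 0.18692486 0.06800016] [0.66149609 0.30367114 0.08499945]
3.225 [0.62495609 0.23170234 0.05973546] [6.61869703e-01 7.49618898e-01 5.16529707e-05 3.42687654e-05]
  return _methods._mean(a, axis=axis, dtype=dtype,
  ret = ret.dtype.type(ret / rcount)
```

View pics/w4.png

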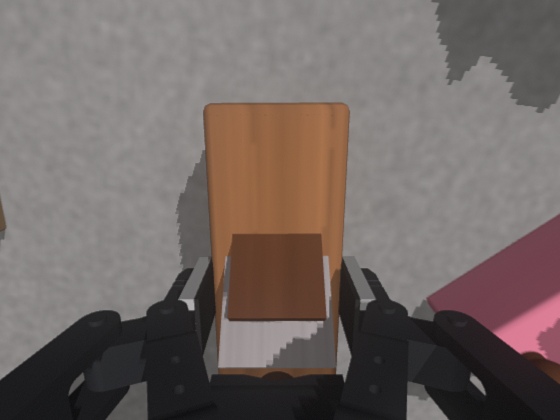

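Request:
drive_tool(steps="0 0 -0.04 0 0 0 1; 0 0 -0.04 0 0 0 1; 0 0 -0.04 0 0 0 1; 0 0 -0.03 0 0 0 1; 0 0 0 0 0 0 1")

```text
t: 3.9
eef_pos: [0.6271, 0.2322, 0.2125]
eef_rot: [0.662, 0.75, 0.003, 0.002]
contact_force: [0.7, 0.8, -5.6]
opening: 0.0507
```

```bash
cat > held.py <<'E'
from h import *
import sys
f=grab('wrist',sys.argv[1]);s=manip.read_state();W=cloud(f);hsv=cv2.cvtColor(f['color'],cv2.COLOR_RGB2HSV)
p=s['eef_pos'];Rt=R.from_quat(s['eef_rot']).as_matrix()
T=(W-p)@Rt   # tool frame
m=(hsv[...,0]>4)&(hsv[...,0]<22)&(hsv[...,1]>90)&(abs(T[...,1])<.035)&(abs(T[...,2]+.011)<.006)&(T[...,0]>.025)
P=T[m];A=np.c_[P[:,:2],np.ones(len(P))];c=np.linalg.lstsq(A,P[:,2],rcond=None)[0]
print(len(P),'slopes x,y',c,'far end x',np.percentile(P[:,0],99.5),'y',np.percentile(P[:,1],[.5,99.5]),'top z',np.median(P[:,2]))
print(s['t'],p,s['eef_rot'],'yaw',np.degrees(np.arctan2(Rt[1,0],Rt[0,0])),s['contact_force'])
E
python3 held.py w5.png
```

```text
17602 slopes x,y [ 0.00614106 -0.00455584 -0.0143032 ] far end x 0.07113997159839812 y [-0.02350642  0.02688337] top z -0.014048607319520231
3.95 [0.62545174 0.23175829 0.209623  ] [6.61895025e-01 7.49595708e-01 9.07264437e-04 6.53518518e-04] yaw 97.11083327167482 [-0.52413449 -0.56870474 -6.61196893]
```

Request:
drive_tool(steps="-0.04 -0.02 0 0 0 0 1; -0.05 -0.026 0 0 0 0 1; -0.05 -0.026 0 0 0 0 1; -0.05 -0.026 0 0 0 0 1; -0.04 -0.02 0 0 0 0 1")

```text
t: 4.58
eef_pos: [0.5334, -0.0128, 0.2058]
eef_rot: [0.662, 0.749, -0.002, -0.002]
contact_force: [0.1, -0.1, -6.0]
opening: 0.0505
```

Request:
drive_tool(steps="-0.025 -0.013 0 0 0 0 1; -0.0105 -0.006 0 0 0 -0.01 1; 0 0 0 0 0 0 1; 0 0 0 0 0 0 1")

```text
t: 5.08
eef_pos: [0.5219, -0.0477, 0.2083]
eef_rot: [0.659, 0.753, 0.0, -0.001]
contact_force: [-0.0, 0.5, -5.2]
opening: 0.0502
```

```bash
python3 held.py w6.png; python3 - <<'E'
from h import *
grab('scene','s6.png');grab('side','d6.png')
E
```

```text
17676 slopes x,y [ 0.00677998  0.00112515 -0.01121009] far end x 0.07090984469320524 y [-0.02558489  0.0251531 ] top z -0.010920284407422216
5.125 [ 0.52205136 -0.047612    0.20859417] [ 6.58433737e-01  7.52638586e-01  1.68166275e-04 -3.79935295e-04] yaw 97.63892608700296 [-0.45309819  0.24860237 -6.27964013]
```

View pics/w6.png

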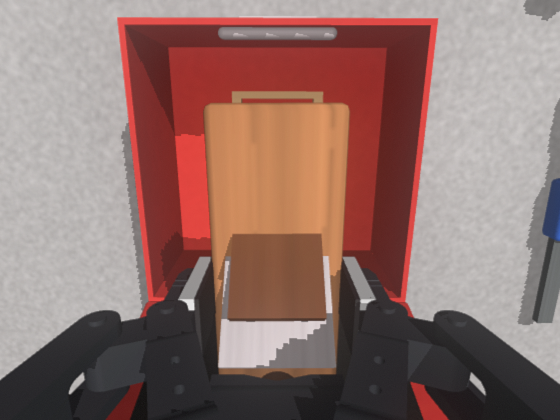

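View pics/s6.png

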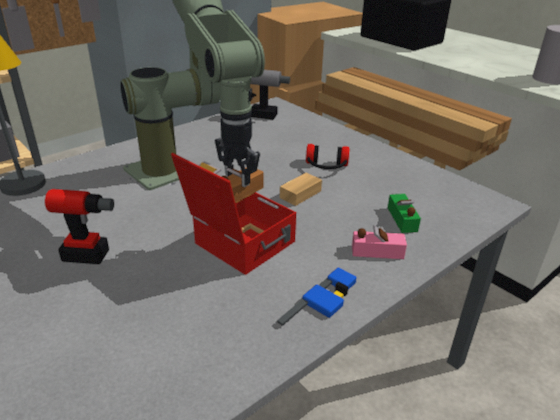

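View pics/d6.png

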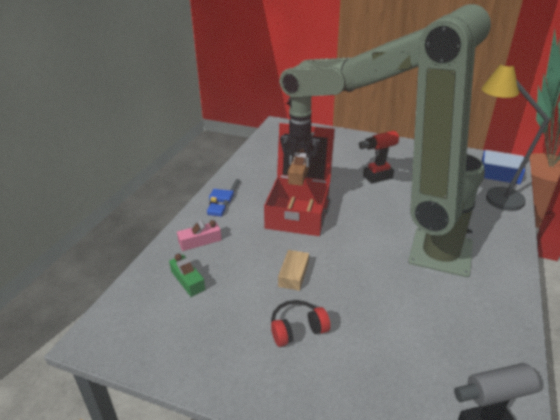

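The wrist picture shows the plane held at (278,190) over the box, with the stop runner visible at (278,96) and the rim from (120,22) to (436,22). I'll re-measure the box relative to the held plane.

```bash
cat > rel.py <<'E'
from h import *
import sys
f=grab('wrist',sys.argv[1]);s=manip.read_state();W=cloud(f);hsv=cv2.cvtColor(f['color'],cv2.COLOR_RGB2HSV)
p=s['eef_pos'];Rt=R.from_quat(s['eef_rot']).as_matrix();T=(W-p)@Rt
print(s['t'],p,'yaw',np.degrees(np.arctan2(Rt[1,0],Rt[0,0])))
red=((hsv[...,0]<8)|(hsv[...,0]>172))&(hsv[...,1]>150)
rim=red&(abs(W[...,2]-.1008)<.003)&(T[...,0]>.02)
P=T[rim];print('rim z',np.median(W[rim][:,2]),'y ext',P[:,1].min(),P[:,1].max(),'x max',np.percentile(P[:,0],99.5))
for sgn in(-1,1):
    q=P[(P[:,1]*sgn>.085)&(P[:,0]<.1)];print('side',sgn,len(q),np.polyfit(q[:,0],q[:,1],1))
q=P[P[:,0]>.113];print('latch rim slope',np.polyfit(q[:,1],q[:,0],1))
m=(hsv[...,0]>10)&(hsv[...,0]<28)&(hsv[...,1]>60)&(abs(W[...,2]-.018)<.005)
P=T[m];print('stop',len(P),P.min(0),P.max(0),np.percentile(P,[2,98],axis=0))
E
python3 rel.py w7.png
```

```text
5.275 [ 0.5221223  -0.04788244  0.20895105] yaw 97.64284378557413
rim z 0.10096034579700496 y ext -0.10040447658828126 0.10044384569288144 x max 0.12214122667872325
side -1 845 [ 0.00232031 -0.09766403]
side 1 732 [0.00011571 0.09755141]
latch rim slope [-0.0016323   0.11990864]
stop 713 [ 0.07189324 -0.03962059  0.1875893 ] [0.08127426 0.03921255 0.19208138] [[ 0.07200456 -0.0386072   0.18841761]
 [ 0.08123835  0.03818224  0.19143255]]
```

Request:
drive_tool(steps="0 0 0.03 0 0 0 1; 0 0 0.04 0 0 0 1; 0 0 0.04 0 0 0 1; 0 0 0.03 0 0 0 1; 0 0 0.01 0 0 0 1")

```text
t: 5.9
eef_pos: [0.5202, -0.0479, 0.0569]
eef_rot: [0.659, 0.752, -0.001, -0.002]
contact_force: [0.2, -0.3, -5.6]
opening: 0.0506
```

Request:
drive_tool(steps="0 0 0.004 0 0 0 1; 0 0 0.003 0 0 0 1; 0 0 0 0 0 0 1; 0 0 0 0 0 0 1")

```text
t: 6.4
eef_pos: [0.5226, -0.049, 0.0529]
eef_rot: [0.659, 0.752, 0.0, 0.001]
contact_force: [0.1, -1.2, -6.6]
opening: 0.0507
```

```bash
python3 held.py w8.png;python3 rel.py w9.png
```

```text
17719 slopes x,y [ 0.00739193  0.00054799 -0.01159913] far end x 0.0709138839667553 y [-0.02557276  0.02538744] top z -0.011287848253154622
6.45 [ 0.52243444 -0.04894031  0.05273987] [6.58973445e-01 7.52165826e-01 3.43491129e-04 6.71952591e-04] yaw 97.55669140745492 [ 0.97811568  0.05026337 -5.90836411]
6.5 [ 0.52228968 -0.04890737  0.05258755] yaw 97.55649491919158
  return _methods._mean(a, axis=axis, dtype=dtype,
  ret = ret.dtype.type(ret / rcount)
Traceback (most recent call last):
  File "rel.py", line 8, in <module>
    P=T[rim];print('rim z',np.median(W[rim][:,2]),'y ext',P[:,1].min(),P[:,1].max(),'x max',np.percentile(P[:,0],99.5))
                                                          ~~~~~~~~~~^^
ValueError: zero-size array to reduction operation minimum which has no identity
```

View pics/w9.png

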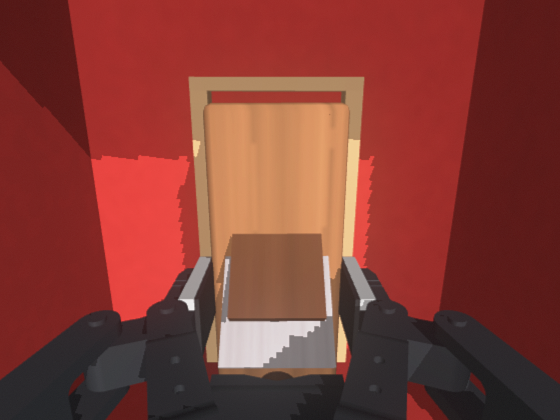

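The plane (205–349, 103) is centred between the runners, with a gap to the stop at row 90. I'll lower it the last ~6 mm.

Request:
drive_tool(steps="0 0 0.003 0 0 0 1; 0 0 0.002 0 0 0 1; 0 0 0.001 0 0 0 1; 0 0 0 0 0 0 1; 0 0 0 0 0 0 1")

```text
t: 7.12
eef_pos: [0.5219, -0.0488, 0.0459]
eef_rot: [0.659, 0.752, 0.0, 0.0]
contact_force: [0.1, 0.8, -5.9]
opening: 0.0504
```

```bash
python3 held.py w10.png
```

```text
17735 slopes x,y [ 0.00696044 -0.00039655 -0.01142688] far end x 0.0709636329728695 y [-0.02568644  0.02529439] top z -0.01113238821634794
7.175 [ 0.52187585 -0.04879487  0.04594388] [ 6.58936868e-01  7.52198247e-01 -5.50023918e-06  2.46306021e-05] yaw 97.56231464224442 [ 0.69328275 -0.34428838 -6.35677446]
```

Request:
drive_tool(steps="0 0 0.001 0 0 0 1; 0 0 0 0 0 0 1; 0 0 0.001 0 0 0 1; 0 0 0 0 0 0 1")

```text
t: 7.68
eef_pos: [0.522, -0.0488, 0.0457]
eef_rot: [0.659, 0.752, -0.0, -0.0]
contact_force: [-6.3, 1.2, 9.8]
opening: 0.0503
```

Request:
drive_tool(steps="0 0 0.0005 0 0 0 1; 0 0 0 0 0 0 1; 0 0 0 0 0 0 1")

```text
t: 8.05
eef_pos: [0.522, -0.0488, 0.0457]
eef_rot: [0.659, 0.752, -0.0, -0.0]
contact_force: [-7.2, 1.4, 13.1]
opening: 0.0504
```

Contact made: the plane is on the floor. I'll release it and lift away.

Request:
drive_tool(steps="0 0 -0.001 0 0 0 0.8; 0 0 0 0 0 0 0.6; 0 0 0 0 0 0 0.3; 0 0 0 0 0 0 0; 0 0 0 0 0 0 0")

```text
t: 8.68
eef_pos: [0.5224, -0.0489, 0.0446]
eef_rot: [0.659, 0.752, 0.0, 0.0]
contact_force: [-0.3, 0.7, -0.2]
opening: 0.0849
```

Request:
drive_tool(steps="0 0 0 0 0 0 0; 0 0 0 0 0 0 0; 0 0 0 0 0 0 0")

```text
t: 9.05
eef_pos: [0.5218, -0.0488, 0.0444]
eef_rot: [0.659, 0.752, -0.0, -0.0]
contact_force: [0.2, -0.3, 0.2]
opening: 0.0856
```

```bash
python3 held.py w11.png
```

```text
18062 slopes x,y [ 0.00674894 -0.00031754 -0.01275849] far end x 0.0709805342592693 y [-0.02539106  0.02553915] top z -0.012478066054262164
9.1 [ 0.52186662 -0.04880958  0.04447403] [ 6.58956317e-01  7.52181210e-01 -3.97819722e-06  2.24555484e-05] yaw 97.55935182740299 [ 1.09757262  0.41419945 -0.55011427]
```

View pics/w11.png

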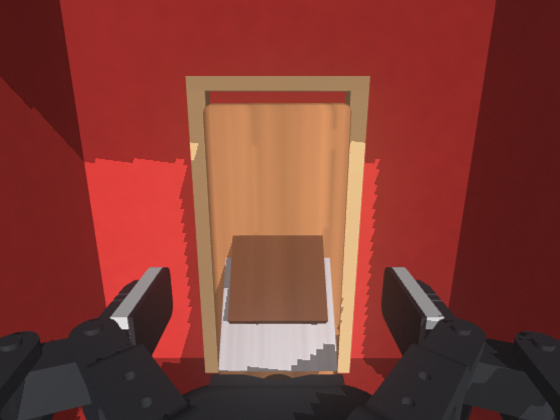

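The plane sits between the runners, released. I'll rise straight up.

Request:
drive_tool(steps="0 0 -0.02 0 0 0 0; 0 0 -0.04 0 0 0 0; 0 0 -0.05 0 0 0 0; 0 0 -0.06 0 0 0 0; 0 0 -0.06 0 0 0 0.5")

```text
t: 9.72
eef_pos: [0.5214, -0.0487, 0.2762]
eef_rot: [0.659, 0.752, -0.0, -0.0]
contact_force: [0.9, -0.7, 0.9]
opening: 0.0698
```

Request:
drive_tool(steps="0 0 -0.055 0 0 0 1; 0 0 -0.045 0 0 0 1; 0 0 -0.015 0 0 0 1; 0 0 0 0 0 0 1")

```text
t: 10.22
eef_pos: [0.522, -0.0488, 0.3897]
eef_rot: [0.659, 0.752, 0.0, 0.0]
contact_force: [0.3, -0.5, -0.9]
opening: 0.0001
```

```bash
cat > lid.py <<'E'
from h import *
import sys
for n in('side','scene'):
    f=grab(n,n+'_'+sys.argv[1]);W=cloud(f)
    X=W-np.array([.5189,-.026,0]);bx=X[...,0]*.1329-X[...,1]*.991;by=X[...,0]*.991+X[...,1]*.1329
    hsv=cv2.cvtColor(f['color'],cv2.COLOR_RGB2HSV)
    red=((hsv[...,0]<8)|(hsv[...,0]>172))&(hsv[...,1]>120)
    m=red&(W[...,2]>.104)&(W[...,2]<.4)&(abs(by)<.11)&(bx>-.15)&(bx<.25)
    d=np.c_[bx[m]-.098,W[...,2][m]-.1]; r=np.hypot(*d.T); k=r>.05
    print(n,k.sum(),'r max',r.max(),'angles',np.percentile(np.arctan2(d[k,1],-d[k,0]),[5,50,95]))
s=manip.read_state();p=s['eef_pos'];print(s['t'],p,'tcp box x,y',(p[0]-.5189)*.1329-(p[1]+.026)*.991,(p[0]-.5189)*.991+(p[1]+.026)*.1329,s['opening'],s['contact_force'])
E
python3 lid.py a.png; python3 - <<'E'
from h import *
grab('wrist','w12.png')
E
```

```text
side 743 r max 0.3106157680044134 angles [1.70129961 1.77238507 1.8183288 ]
scene 2493 r max 0.20978212352515122 angles [1.81572506 1.84438173 1.92136083]
10.325 [ 0.52101162 -0.0485902   0.38690765] tcp box x,y 0.022667527848595614 -0.0009096187712807338 -0.00020674938947777612 [-0.2927194  -0.01356212  0.6500612 ]
```

View pics/w12.png

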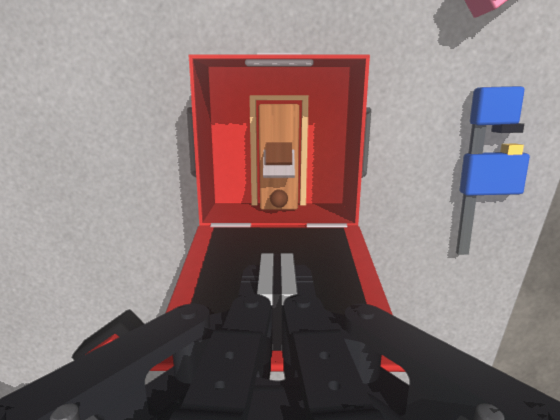

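View pics/scene_a.png

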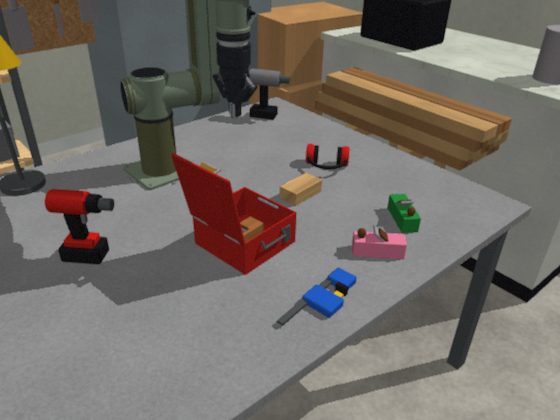

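The wrist picture shows the plane in its bed at (279,155), and the lid is still open at about 1.77 rad. I'll go over and behind the lid now.

Request:
drive_tool(steps="-0.03 0 -0.01 0 0 0 1; -0.05 0 0 0 0 0 1; -0.05 0 0 0 0 0 1; -0.05 0 0 0 0 0 1; -0.025 0 0 0 0 0 1")

```text
t: 11.0
eef_pos: [0.5481, -0.254, 0.3963]
eef_rot: [0.66, 0.751, -0.0, -0.003]
contact_force: [0.0, 0.3, -0.3]
opening: 0.0
```

Request:
drive_tool(steps="0 0 0 0 0 0 1; 0 0 0.03 0 0 0 1; 0 0 0.04 0 0 0 1; 0 0 0.03 0 0 0 1; 0 0 0.01 0 0 0 1")

```text
t: 11.62
eef_pos: [0.5477, -0.2494, 0.2866]
eef_rot: [0.658, 0.753, -0.0, -0.003]
contact_force: [0.5, 0.5, 0.8]
opening: 0.0003
```

```bash
python3 lid.py b.png
```

```text
side 851 r max 0.3239093614834875 angles [1.71290433 1.77398954 2.00709634]
scene 2326 r max 0.2816875498482413 angles [1.81646134 1.84687416 1.92509815]
11.725 [ 0.54845199 -0.25041741  0.28842897] tcp box x,y 0.2263251079100325 -0.0005390530270608235 0.0002307340382441944 [0.59029712 0.53780425 0.59516045]
```

View pics/scene_b.png

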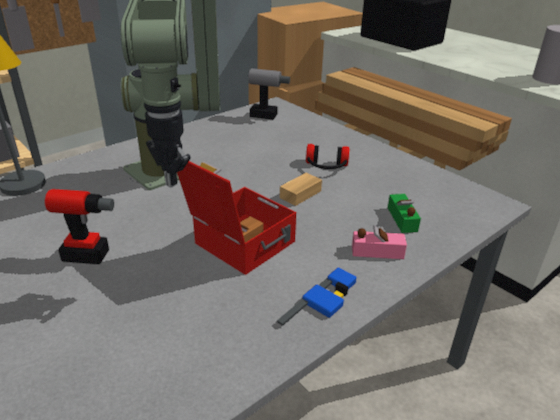

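View pics/side_b.png

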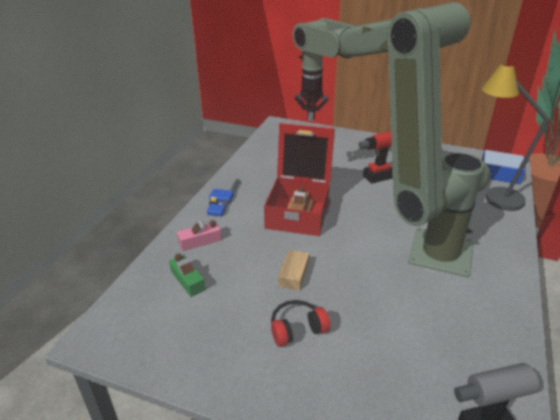

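Request:
drive_tool(steps="0.04 0 0 0 0 0 1; 0.03 0 -0.002 0 0 0 1; 0.025 0 -0.006 0 0 0 1; 0.026 0 -0.004 0 0 0 1; 0 0 0 0 0 0 1")

```text
t: 12.35
eef_pos: [0.5335, -0.1306, 0.3035]
eef_rot: [0.658, 0.753, 0.001, 0.001]
contact_force: [-0.2, -1.3, 0.6]
opening: -0.0005
```

```bash
python3 lid.py c.png
```

```text
side 735 r max 0.29162240244852466 angles [1.43208065 1.49097543 1.55462139]
scene 3165 r max 0.22576001011901117 angles [1.53942373 1.56891198 1.6525751 ]
12.45 [ 0.5333854  -0.13215579  0.30253768] tcp box x,y 0.10712549926909842 0.00024692539765179197 -0.00019851791030317789 [ 0.20356508 -0.36342838  1.08832956]
```

View pics/scene_c.png

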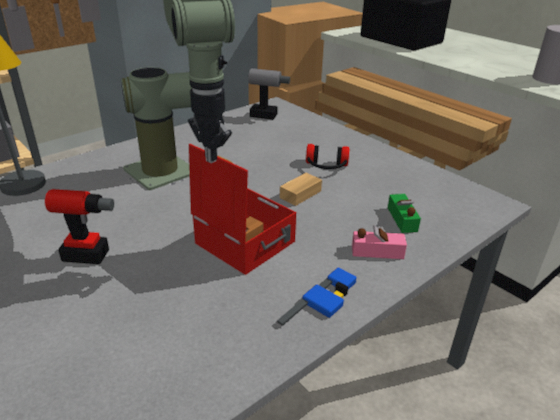

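The lid has moved to about 1.49 rad, as the model predicts. I'll carry on along the arc.

Request:
drive_tool(steps="0.023 0 0.004 0 0 0 1; 0.023 0 0.005 0 0 0 1; 0.02 0 0.008 0 0 0 1; 0.02 0 0.009 0 0 0 1; 0 0 0 0 0 0 1")

```text
t: 13.08
eef_pos: [0.5202, -0.0448, 0.2737]
eef_rot: [0.658, 0.753, -0.001, -0.002]
contact_force: [0.2, 1.0, -0.5]
opening: 0.0003
```

Request:
drive_tool(steps="0.018 0 0.013 0 0 0 1; 0.017 0 0.014 0 0 0 1; 0.014 0 0.017 0 0 0 1; 0.013 0 0.017 0 0 0 1; 0 0 0 0 0 0 1")

```text
t: 13.7
eef_pos: [0.5113, 0.016, 0.2116]
eef_rot: [0.658, 0.753, -0.002, -0.002]
contact_force: [0.6, -0.0, 0.5]
opening: 0.0002
```

```bash
python3 lid.py d.png
```

```text
side 100 r max 0.21542142281309729 angles [0.53523509 0.56506063 0.58062263]
scene 3284 r max 0.20472809124743538 angles [0.59783629 0.63401587 0.73103504]
13.8 [0.51313092 0.01474612 0.21390701] tcp box x,y -0.04114611160065286 -0.0003019964076473999 0.0001544323239260857 [-0.48174574 -0.30480033  0.92136862]
```

View pics/scene_d.png

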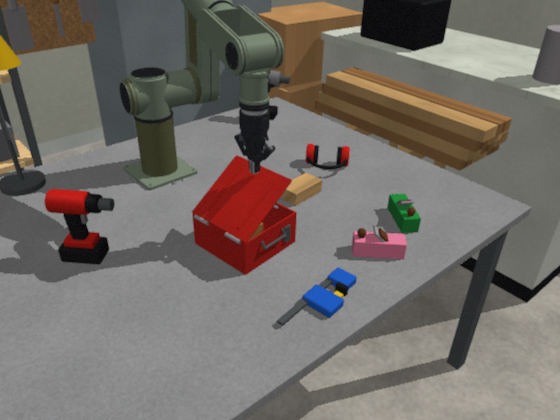

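Request:
drive_tool(steps="0.008 0 0.015 0 0 0 1; 0.007 0 0.015 0 0 0 1; 0.01 0 0.007 0 0 0 1; 0.01 0 0.006 0 0 0 1; 0 0 0 0 0 0 1")

```text
t: 14.42
eef_pos: [0.5081, 0.0503, 0.1707]
eef_rot: [0.658, 0.753, -0.0, -0.001]
contact_force: [0.0, -1.0, -0.4]
opening: -0.0003
```

Request:
drive_tool(steps="0.003 0 0.008 0 0 0 1; 0 0 0.007 0 0 0 1; 0 0 0 0 0 0 1")

```text
t: 14.8
eef_pos: [0.5078, 0.0522, 0.1556]
eef_rot: [0.659, 0.752, -0.001, -0.001]
contact_force: [0.6, 0.2, 0.0]
opening: 0.0
```

```bash
python3 lid.py e.png
```

```text
side 845 r max 0.23142444929062922 angles [0.23325771 0.2615932  0.32021418]
scene 2710 r max 0.20523201535614455 angles [0.26102366 0.29804349 0.39321979]
14.9 [0.50837325 0.05216585 0.15630926] tcp box x,y -0.07886136040110102 -4.3767342191245937e-05 0.0004092348900902991 [ 0.92896795 -0.18449409 -0.3878015 ]
```

View pics/scene_e.png

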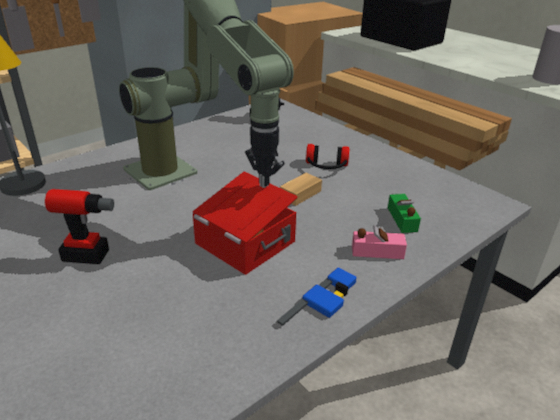

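```bash
python3 - <<'E'
from h import *
f=grab('wrist','w13.png')
g=grab('side');c=g['color'][130:260,240:370];cv2.imwrite('pics/side_e2.png',cv2.cvtColor(cv2.resize(c,None,fx=4,fy=4),cv2.COLOR_RGB2BGR))
W=cloud(g);X=W-np.array([.5189,-.026,0]);bx=X[...,0]*.1329-X[...,1]*.991;by=X[...,0]*.991+X[...,1]*.1329
W=cloud(f);X=W-np.array([.5189,-.026,0]);bx=X[...,0]*.1329-X[...,1]*.991;by=X[...,0]*.991+X[...,1]*.1329
for b in np.arange(-.13,.1,.02):
    m=(abs(bx-b)<.004)&(abs(abs(by)-.07)<.02)&(W[...,2]<.25);print(round(b,2),m.sum(),np.median(W[...,2][m]) if m.any() else '')
E
```

```text
-0.13 984 0.0009845101667742273
-0.11 964 0.0009835485450648829
-0.09 5687 0.15360383754806523
-0.07 2924 0.14759182331464193
-0.05 1493 0.14316748548780459
-0.03 72 0.13891481408501327
-0.01 233 0.1357192994357655
0.01 0 
0.03 0 
0.05 0 
0.07 0 
0.09 0
```

View pics/w13.png

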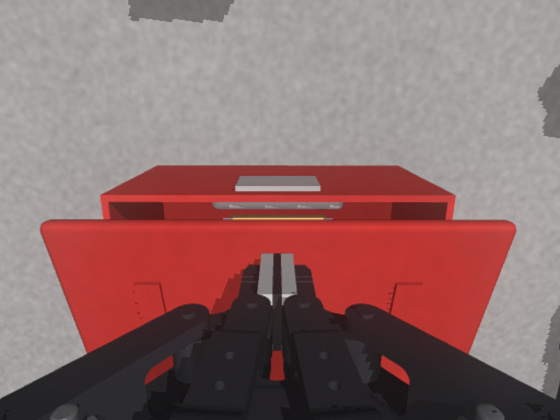

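View pics/side_e2.png

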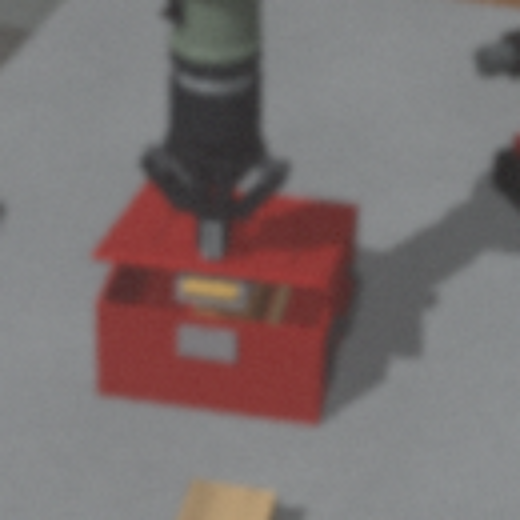

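```bash
python3 - <<'E'
from h import *
f=grab('wrist');W=cloud(f);X=W-np.array([.5189,-.026,0]);bx=X[...,0]*.1329-X[...,1]*.991;by=X[...,0]*.991+X[...,1]*.1329
for u in(150,230,270,278,286,330,400):
    print(u,[(v,round(float(bx[v,u]),3),round(float(W[v,u,2]),3)) for v in(215,226,235,245,252,256,262,270,285)])
s=manip.read_state();print(s['eef_pos'],s['contact_force'],s['ft_torque'])
E
```

```text
150 [(215, -0.069, 0.038), (226, -0.1, 0.153), (235, -0.096, 0.155), (245, -0.091, 0.152), (252, -0.087, 0.152), (256, -0.085, 0.151), (262, -0.082, 0.15), (270, -0.078, 0.15), (285, -0.07, 0.15)]
230 [(215, -0.06, 0.01), (226, -0.1, 0.154), (235, -0.096, 0.154), (245, -0.091, 0.153), (252, -0.087, 0.151), (256, -0.085, 0.152), (262, -0.082, 0.151), (270, -0.077, 0.149), (285, -0.069, 0.147)]
270 [(215, -0.06, 0.01), (226, -0.1, 0.153), (235, -0.096, 0.153), (245, -0.091, 0.153), (252, -0.087, 0.151), (256, -0.089, 0.16), (262, -0.089, 0.166), (270, -0.089, 0.173), (285, -0.09, 0.185)]
278 [(215, -0.06, 0.01), (226, -0.1, 0.154), (235, -0.096, 0.154), (245, -0.09, 0.151), (252, -0.087, 0.152), (256, -0.089, 0.159), (262, -0.09, 0.167), (270, -0.089, 0.173), (285, -0.089, 0.185)]
286 [(215, -0.06, 0.011), (226, -0.1, 0.154), (235, -0.096, 0.154), (245, -0.091, 0.153), (252, -0.088, 0.153), (256, -0.09, 0.161), (262, -0.089, 0.166), (270, -0.089, 0.172), (285, -0.089, 0.185)]
330 [(215, -0.058, 0.007), (226, -0.1, 0.154), (235, -0.095, 0.152), (245, -0.091, 0.152), (252, -0.088, 0.152), (256, -0.085, 0.151), (262, -0.082, 0.15), (270, -0.078, 0.149), (285, -0.069, 0.148)]
400 [(215, -0.066, 0.031), (226, -0.1, 0.153), (235, -0.096, 0.153), (245, -0.091, 0.151), (252, -0.087, 0.152), (256, -0.085, 0.151), (262, -0.082, 0.151), (270, -0.077, 0.149), (285, -0.07, 0.149)]
[0.50866925 0.05218363 0.15672419] [ 0.45652534  0.69974788 -0.88513675] [0.04172786 0.00436681 0.01729935]
```

Request:
drive_tool(steps="0 0 0.005 0 0 0 1; 0.001 0 0.005 0 0 0 1; 0 0 0 0 0 0 1")

```text
t: 15.42
eef_pos: [0.5077, 0.0534, 0.1457]
eef_rot: [0.659, 0.752, -0.001, -0.001]
contact_force: [0.2, 0.4, 0.5]
opening: 0.0001
```

```bash
cat > lw.py <<'E'
from h import *
import sys
f=grab('wrist',sys.argv[1]);W=cloud(f);X=W-np.array([.5189,-.026,0]);bx=X[...,0]*.1329-X[...,1]*.991;by=X[...,0]*.991+X[...,1]*.1329
m=(W[...,2]>.1)&(W[...,2]<.2)&(bx<-.03)&(bx>-.104)&(abs(by)>.05)&(abs(by)<.1)
p=np.polyfit(bx[m],W[...,2][m],1);print('lid outer: slope',-p[0],'z at s=.19',np.polyval(p,-.092),'angle from z',(np.polyval(p,-.092)-.108)/.19)
u=278;print([(v,round(float(bx[v,u]),3),round(float(W[v,u,2]),3)) for v in range(225,290,6)])
s=manip.read_state();q=s['eef_pos'];print(s['t'],q,'bx',(q[0]-.5189)*.1329-(q[1]+.026)*.991,s['contact_force'],s['ft_torque'])
E
python3 lw.py w14.png
```

```text
lid outer: slope 0.02053218181447711 z at s=.19 0.13777403017349288 angle from z 0.156705421965752
[(225, -0.102, 0.143), (231, -0.1, 0.144), (237, -0.097, 0.143), (243, -0.094, 0.143), (249, -0.091, 0.143), (255, -0.091, 0.149), (261, -0.091, 0.154), (267, -0.09, 0.158), (273, -0.091, 0.165), (279, -0.09, 0.169), (285, -0.091, 0.173)]
15.475 [0.5078654  0.05338475 0.14597105] bx -0.0801367842626549 [0.88765838 0.04612578 0.86944121] [-0.03655843 -0.04572928 -0.02512795]
```

View pics/w14.png

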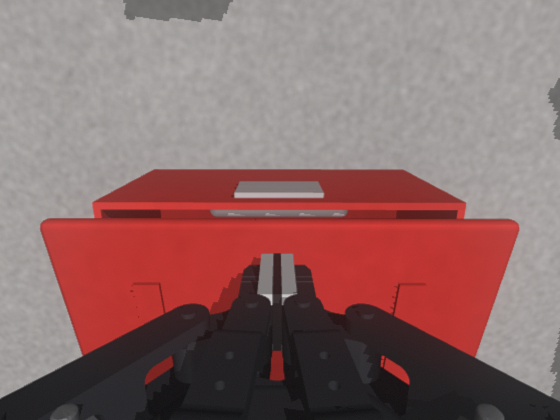

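Request:
drive_tool(steps="0 0 0.004 0 0 0 1; 0 0 0.004 0 0 0 1; 0 0 0 0 0 0 1")

```text
t: 15.85
eef_pos: [0.5079, 0.0533, 0.138]
eef_rot: [0.659, 0.752, -0.0, -0.0]
contact_force: [-0.6, 0.4, 0.8]
opening: -0.0
```

```bash
python3 lw.py w15.png; python3 lid.py f.png
```

```text
lid outer: slope 0.004459638627760611 z at s=.19 0.13076142413766859 angle from z 0.11979696914562414
[(225, -0.102, 0.136), (231, -0.099, 0.135), (237, -0.096, 0.135), (243, -0.093, 0.134), (249, -0.09, 0.134), (255, -0.09, 0.14), (261, -0.091, 0.147), (267, -0.091, 0.152), (273, -0.091, 0.157), (279, -0.09, 0.161), (285, -0.09, 0.166)]
15.9 [0.50803783 0.05330815 0.13814275] bx -0.08003795508642958 [-0.34484602  0.61867883  0.69481569] [ 0.03105189  0.02492667 -0.02912936]
side 984 r max 0.22750063554985384 angles [0.14313838 0.17164872 0.24188836]
scene 2507 r max 0.20387656556474384 angles [0.17219185 0.20918082 0.30553966]
16.0 [0.50834396 0.05329108 0.13848401] tcp box x,y -0.0799803585251606 7.674525380182116e-05 0.00014746724719412295 [1.01001851 0.447571   0.36318699]
```

Request:
drive_tool(steps="0 0 0.003 0 0 0 1; 0 0 0.003 0 0 0 1; 0 0 0.003 0 0 0 1; 0 0 0 0 0 0 1")

```text
t: 16.5
eef_pos: [0.5084, 0.0536, 0.1296]
eef_rot: [0.659, 0.752, 0.0, -0.0]
contact_force: [0.2, 1.6, 3.1]
opening: 0.0001
```

Request:
drive_tool(steps="0 0 0.003 0 0 0 1; 0 0 0.003 0 0 0 1; 0 0 0 0 0 0 1")

```text
t: 16.88
eef_pos: [0.5082, 0.0533, 0.1232]
eef_rot: [0.659, 0.752, -0.0, 0.0]
contact_force: [-0.0, 0.4, 1.3]
opening: -0.0
```

```bash
python3 lw.py w16.png
```

```text
lid outer: slope 0.18465403930079796 z at s=.19 0.12477389729282856 angle from z 0.08828366996225559
[(225, -0.102, 0.12), (231, -0.099, 0.12), (237, -0.096, 0.12), (243, -0.093, 0.118), (249, -0.09, 0.119), (255, -0.09, 0.126), (261, -0.091, 0.132), (267, -0.091, 0.137), (273, -0.09, 0.142), (279, -0.09, 0.146), (285, -0.09, 0.151)]
16.925 [0.50819573 0.05319249 0.12317892] bx -0.07990235080945415 [-0.44948252  0.82379765  0.78181958] [ 0.11166097 -0.00981921  0.00829934]
```

Request:
drive_tool(steps="0 0 0.003 0 0 0 1; 0 0 0.002 0 0 0 1; 0 0 0 0 0 0 1")

```text
t: 17.3
eef_pos: [0.5079, 0.0532, 0.118]
eef_rot: [0.659, 0.752, -0.0, -0.0]
contact_force: [-0.8, -0.1, -0.5]
opening: -0.0002
```

Request:
drive_tool(steps="0 0 0.003 0 0 0 1; 0 0 0 0 0 0 1; 0 0 0.002 0 0 0 1; 0 0 0 0 0 0 1")

```text
t: 17.8
eef_pos: [0.5082, 0.0533, 0.1133]
eef_rot: [0.659, 0.752, -0.0, -0.0]
contact_force: [0.4, -0.6, 0.6]
opening: -0.0001
```

```bash
python3 lw.py w17.png
```

```text
lid outer: slope 0.35493233372343974 z at s=.19 0.12235631598912053 angle from z 0.07555955783747648
[(225, -0.101, 0.109), (231, -0.099, 0.109), (237, -0.096, 0.11), (243, -0.093, 0.109), (249, -0.09, 0.109), (255, -0.09, 0.115), (261, -0.09, 0.121), (267, -0.09, 0.127), (273, -0.091, 0.132), (279, -0.09, 0.136), (285, -0.09, 0.141)]
17.85 [0.50824075 0.05333338 0.11339028] bx -0.08003599750226101 [-0.09556234  0.0281714  -0.01377331] [-0.02047833  0.04688548  0.04227209]
```

Request:
drive_tool(steps="0 0 0.002 0 0 0 1; 0 0 0 0 0 0 1; 0 0 0 0 0 0 1")

```text
t: 18.23
eef_pos: [0.5086, 0.0533, 0.1127]
eef_rot: [0.659, 0.752, 0.0, 0.0]
contact_force: [-3.1, 0.5, 6.4]
opening: -0.0002
```

Request:
drive_tool(steps="0 0 0.001 0 0 0 1; 0 0 0 0 0 0 1; 0 0 0 0 0 0 1")

```text
t: 18.6
eef_pos: [0.5087, 0.0533, 0.1127]
eef_rot: [0.659, 0.752, 0.0, 0.0]
contact_force: [-5.1, -0.6, 12.3]
opening: -0.0002
```

Request:
drive_tool(steps="0 0 0.001 0 0 0 1; 0 0 0 0 0 0 1; 0 0 0 0 0 0 1; 0 0 -0.006 0 0 0 1; 0 0 -0.03 0 0 0 1")

```text
t: 19.23
eef_pos: [0.5063, 0.0534, 0.1439]
eef_rot: [0.659, 0.752, -0.002, -0.002]
contact_force: [-0.5, -0.0, 0.3]
opening: 0.0005
```

Request:
drive_tool(steps="0 0 -0.05 0 0 0 1; 0 0 -0.06 0 0 0 1; 0 0 -0.03 0 0 0 1; 0 0 0 0 0 0 1")

```text
t: 19.73
eef_pos: [0.5103, 0.0532, 0.2889]
eef_rot: [0.659, 0.752, 0.002, 0.003]
contact_force: [0.4, -0.1, -1.0]
opening: 0.0002
```

```bash
python3 lw.py w18.png; python3 lid.py g.png
```

```text
lid outer: slope -0.009933388809458103 z at s=.19 0.10903424538796028 angle from z 0.005443396778738306
[(225, -0.04, 0.108), (231, -0.034, 0.109), (237, -0.027, 0.108), (243, -0.022, 0.109), (249, -0.016, 0.11), (255, -0.09, 0.291), (261, -0.09, 0.298), (267, -0.09, 0.303), (273, -0.09, 0.308), (279, -0.09, 0.312), (285, -0.091, 0.317)]
19.775 [0.50883918 0.05329476 0.28625256] bx -0.07991818909666308 [-0.22413554 -0.29021652 -0.71262634] [-0.00292964  0.03465903 -0.02535108]
side 1219 r max 0.21438505498776353 angles [0.02603729 0.05055755 0.1201269 ]
scene 2228 r max 0.20665590165076603 angles [0.03945807 0.07495135 0.1702196 ]
19.875 [0.50725991 0.05335609 0.28356348] tcp box x,y -0.08018885532807929 -0.000988908205556466 -0.0001060523586481725 [-0.94770632  0.60768232 -0.31629478]
```

View pics/w18.png

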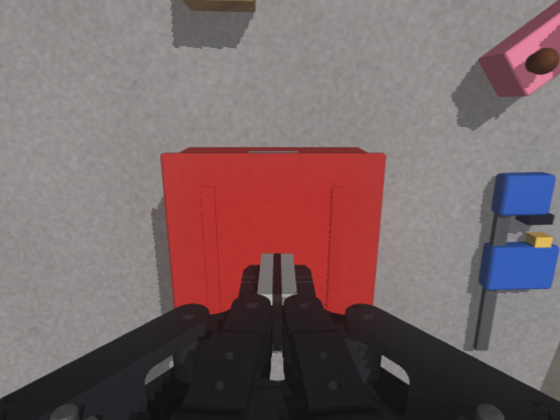

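View pics/scene_g.png

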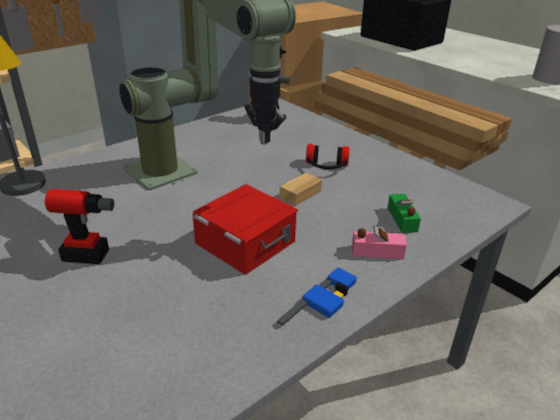

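The lid lies flat in the wrist picture (162–384, 155), with its outer face at z = 0.109 m at the free edge. The bystanders stand where they were in the first picture. I'm handing in.

```bash
python3 -c "
from h import *
print(manip.finish_job()); print(manip.read_state()['t'])"
```

```text
the job is handed in; nothing more can be done
None
the job is handed in; nothing more can be done
```

The plane is in its bed in the toolbox and the lid is shut. I handed the job in after about 20 s of the 58 s; it gives no verdict.

**Plane:** I gripped it across its width, lifted it level and lowered it between the runners. I released it once the wrist force showed it on the floor. Afterwards the camera showed it level and centred, about 4 mm from the stop, with the lid still open at about 1.77 rad.

**Lid:** I pushed it over from behind and down with closed fingers, then pressed at the free edge. It stopped firmly against about 12 N, and I pressed 1 mm further before lifting away. The last check showed it flat, with its outer face 109 mm above the bench against 108 mm expected (about 0.005 rad open). The arm is clear of everything. By eye, the four bystanders are where they started; I did not measure them.

**Checks that disagreed or were missing:**
- **Catch:** I could not see it directly. That it snapped out is inferred from the lid reaching its stop and staying flat.
- **Fingertips:** While closing the lid, the tips met it about 3 mm ahead of the TCP, not the stated 25 mm. I followed the measured lid height and the force instead.
- **Lid angle:** The scene and side cameras' angle estimates read about 0.05–0.07 rad high near shut because they see the outer face. The wrist slope fit was also unreliable partway down. I used the measured face height instead.

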